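Load the work holder for a cap pull-off test

TASK

Get the work holder ready for the pull tester: first push the sample carrier square and fully home against its stops on both sides, then swing the orange clamp bar all the way round over the carrier's edge, and after that close every tube standing in the carrier with the one cap that fits it, pressed fully down. All caps look the same but their bores differ slightly, so find each tube's cap by trying; caps left over must stand on the blue mat. Leave the other things on the bench where they are.

Things in the scene. Friction and masses are not known exactly. Their poses are not given: they have to be found in the camera images.
- holder: Work holder: fixed square steel plate, 264 x 264 x 12 mm, flat on the bench; origin at the centre of its underside. In its frame two dark stop bars rise 20 mm above it: a long one facing -x, face at x = 104 mm, from y = -53 to 97 mm; a short one facing -y, face at y = 104 mm, from x = 7 to 87 mm. The clamp's post is at x = -48, y = 119 mm.
- nest (a point): Point on the plate's top where the carrier's origin is when the carrier is home against both stops: x, y = 22, 22 mm from the plate's centre, 12 mm above the bench; axes as the holder's.
- carrier: Loose aluminium block, 164 x 164 x 22 mm, 0.4 to 0.6 kg plus tubes, on the holder's plate; origin at the centre of its underside. Starts 20 to 45 mm short of both stops and up to 0.15 rad askew. Home: its +x side lies flat on the long stop bar, its +y side touches the short one. Slides at 3 to 9 N. Four round pockets, 14 mm deep, at x, y = +-33 mm, floor 8 mm above the underside.
- clamp (a joint): Angle (rad) of the orange swing clamp bar about its vertical post: 0 = open, bar pointing along the holder's -x; 1.57 = closed at its end stop, bar pointing along the holder's -y over the carrier's edge. Grows counter-clockwise seen from above. Stays where it is left; about 2 N at the pin moves it.
- clamp_pin (a point): Middle of the upright black pin on the clamp bar, 12 mm across, 20 mm tall, 32 mm from the pivot, its foot (the bar's top) 44 mm above the bench. The bar is 14 mm wide, 8 mm thick, its end 54 mm from the pivot, its underside 2 mm above the carrier's top. Push the pin or pinch it.
- clamp_pivot (a point): Pivot axis of the clamp bar, at the bar's underside, 36 mm above the bench.
- tube_a: Steel tube, 0.2 kg (some are absent), open and smooth on top, loose in a pocket of the carrier (any pocket) with 0.6 mm play. 62 mm tall; origin at the centre of its underside, z up along it. Foot 46 mm across, 14 mm high; above it the tube is 32, 36, 40 or 44 mm across, different for each tube. The top 10 mm are a thinner neck, 3.6 mm less across, with a bore 8 mm less than the tube.
- tube_b: Steel tube, 0.2 kg (some are absent), open and smooth on top, loose in a pocket of the carrier (any pocket) with 0.6 mm play. 62 mm tall; origin at the centre of its underside, z up along it. Foot 46 mm across, 14 mm high; above it the tube is 32, 36, 40 or 44 mm across, different for each tube. The top 10 mm are a thinner neck, 3.6 mm less across, with a bore 8 mm less than the tube.
- tube_c: Steel tube, 0.2 kg (some are absent), open and smooth on top, loose in a pocket of the carrier (any pocket) with 0.6 mm play. 62 mm tall; origin at the centre of its underside, z up along it. Foot 46 mm across, 14 mm high; above it the tube is 32, 36, 40 or 44 mm across, different for each tube. The top 10 mm are a thinner neck, 3.6 mm less across, with a bore 8 mm less than the tube.
- tube_d: Steel tube, 0.2 kg (some are absent), open and smooth on top, loose in a pocket of the carrier (any pocket) with 0.6 mm play. 62 mm tall; origin at the centre of its underside, z up along it. Foot 46 mm across, 14 mm high; above it the tube is 32, 36, 40 or 44 mm across, different for each tube. The top 10 mm are a thinner neck, 3.6 mm less across, with a bore 8 mm less than the tube.
- cap_a: Light-grey cap with black round knob, 60 g, loose on the blue mat, one of four that look alike from above. Origin at the centre of its lower edge, z up. Skirt from 0 to 16 mm up, flange 54 mm across from 16 to 22 mm, knob 20 mm across from 22 to 50 mm, for gripping from above. Each cap fits just one of the tube sizes 32, 36, 40, 44 mm; which one is not told.
- cap_b: Another cap, outside as cap_a. In every cap a plug goes into the tube's neck while the skirt goes over the tube, so it fits one size only; lead-ins centre about 1.5 mm of error. On its own tube it goes down until the flange rests on the rim: its origin is then 46 mm above the tube's. On a wrong tube it stops 6 to 16 mm higher.
- cap_c: Another cap, outside as cap_a, fitting as told for cap_b, of another size.
- cap_d: Another cap, outside as cap_a, fitting as told for cap_b, of another size.
- mat: Fixed thin blue mat, 250 x 250 mm, 3 mm thick, on which the caps stand; origin at the centre of its underside.
- weight: Bystander: brass calibration weight, 22 mm across, 35 mm tall, on the mat; origin at the centre of its underside.
- tweezers: Bystander: steel tweezers, 125 mm long, 15 mm wide, 7 mm high, lying along its x.
- tape: Bystander: roll of pale yellow tape, 80 mm across, 24 mm high, lying flat.
- solvent: Bystander: white plastic bottle with blue cap, 60 mm across, 135 mm tall, standing.
- driver: Bystander: small screwdriver with red handle, 150 mm long, lying along its x.
- dish: Bystander: shallow white dish, 72 mm across, 16 mm high.

How it is judged:
On the way, in this order (a step that is already met when the one before it is completed fails the run):
1. the carrier is home against the stops on both sides, within 3 mm and 2 degrees (x of carrier in the frame of nest between -0.003 and 0.003 m and y of carrier in the frame of nest between -0.003 and 0.003 m and angle between the x axis of carrier and the x axis of holder, either way round below 0.035 rad), for 0.3 s.
2. the clamp bar is swung closed (over 1.4 rad) (value of joint clamp above 1.4 rad and x of carrier in the frame of nest between -0.004 and 0.004 m and y of carrier in the frame of nest between -0.004 and 0.004 m and angle between the x axis of carrier and the x axis of holder, either way round below 0.035 rad), for 0.2 s.
3. every tube in the carrier is closed by its cap, fully down (((z of cap_a in the frame of tube_a between 0.043 and 0.049 m and horizontal distance between cap_a and tube_a below 0.006 m and angle between the z axis of cap_a and the z axis of tube_a, either way round below 0.09 rad) or (z of cap_b in the frame of tube_a between 0.043 and 0.049 m and horizontal distance between cap_b and tube_a below 0.006 m and angle between the z axis of cap_b and the z axis of tube_a, either way round below 0.09 rad) or (z of cap_c in the frame of tube_a between 0.043 and 0.049 m and horizontal distance between cap_c and tube_a below 0.006 m and angle between the z axis of cap_c and the z axis of tube_a, either way round below 0.09 rad) or (z of cap_d in the frame of tube_a between 0.043 and 0.049 m and horizontal distance between cap_d and tube_a below 0.006 m and angle between the z axis of cap_d and the z axis of tube_a, either way round below 0.09 rad)) and ((z of cap_a in the frame of tube_b between 0.043 and 0.049 m and horizontal distance between cap_a and tube_b below 0.006 m and angle between the z axis of cap_a and the z axis of tube_b, either way round below 0.09 rad) or (z of cap_b in the frame of tube_b between 0.043 and 0.049 m and horizontal distance between cap_b and tube_b below 0.006 m and angle between the z axis of cap_b and the z axis of tube_b, either way round below 0.09 rad) or (z of cap_c in the frame of tube_b between 0.043 and 0.049 m and horizontal distance between cap_c and tube_b below 0.006 m and angle between the z axis of cap_c and the z axis of tube_b, either way round below 0.09 rad) or (z of cap_d in the frame of tube_b between 0.043 and 0.049 m and horizontal distance between cap_d and tube_b below 0.006 m and angle between the z axis of cap_d and the z axis of tube_b, either way round below 0.09 rad)) and ((z of cap_a in the frame of tube_c between 0.043 and 0.049 m and horizontal distance between cap_a and tube_c below 0.006 m and angle between the z axis of cap_a and the z axis of tube_c, either way round below 0.09 rad) or (z of cap_b in the frame of tube_c between 0.043 and 0.049 m and horizontal distance between cap_b and tube_c below 0.006 m and angle between the z axis of cap_b and the z axis of tube_c, either way round below 0.09 rad) or (z of cap_c in the frame of tube_c between 0.043 and 0.049 m and horizontal distance between cap_c and tube_c below 0.006 m and angle between the z axis of cap_c and the z axis of tube_c, either way round below 0.09 rad) or (z of cap_d in the frame of tube_c between 0.043 and 0.049 m and horizontal distance between cap_d and tube_c below 0.006 m and angle between the z axis of cap_d and the z axis of tube_c, either way round below 0.09 rad)) and ((z of cap_a in the frame of tube_d between 0.043 and 0.049 m and horizontal distance between cap_a and tube_d below 0.006 m and angle between the z axis of cap_a and the z axis of tube_d, either way round below 0.09 rad) or (z of cap_b in the frame of tube_d between 0.043 and 0.049 m and horizontal distance between cap_b and tube_d below 0.006 m and angle between the z axis of cap_b and the z axis of tube_d, either way round below 0.09 rad) or (z of cap_c in the frame of tube_d between 0.043 and 0.049 m and horizontal distance between cap_c and tube_d below 0.006 m and angle between the z axis of cap_c and the z axis of tube_d, either way round below 0.09 rad) or (z of cap_d in the frame of tube_d between 0.043 and 0.049 m and horizontal distance between cap_d and tube_d below 0.006 m and angle between the z axis of cap_d and the z axis of tube_d, either way round below 0.09 rad))), for 0.2 s.
At the end, for the whole second after the job is handed in: the carrier is within 4 mm and 2 degrees of home, the clamp bar is closed (over 1.4 rad), every tube present carries a cap fully down (within 3 mm in height, upright on it), every other cap stands upright and still on the blue mat (all of step 2 and all of step 3 and ((z of cap_a in the frame of tube_a between 0.043 and 0.049 m and horizontal distance between cap_a and tube_a below 0.006 m and angle between the z axis of cap_a and the z axis of tube_a, either way round below 0.09 rad) or (z of cap_a in the frame of tube_b between 0.043 and 0.049 m and horizontal distance between cap_a and tube_b below 0.006 m and angle between the z axis of cap_a and the z axis of tube_b, either way round below 0.09 rad) or (z of cap_a in the frame of tube_c between 0.043 and 0.049 m and horizontal distance between cap_a and tube_c below 0.006 m and angle between the z axis of cap_a and the z axis of tube_c, either way round below 0.09 rad) or (z of cap_a in the frame of tube_d between 0.043 and 0.049 m and horizontal distance between cap_a and tube_d below 0.006 m and angle between the z axis of cap_a and the z axis of tube_d, either way round below 0.09 rad) or (x of cap_a in the frame of mat between -0.125 and 0.125 m and y of cap_a in the frame of mat between -0.125 and 0.125 m and height (world z) of cap_a below 0.01 m and angle between cap_a's own z axis and vertical below 0.15 rad)) and ((z of cap_b in the frame of tube_a between 0.043 and 0.049 m and horizontal distance between cap_b and tube_a below 0.006 m and angle between the z axis of cap_b and the z axis of tube_a, either way round below 0.09 rad) or (z of cap_b in the frame of tube_b between 0.043 and 0.049 m and horizontal distance between cap_b and tube_b below 0.006 m and angle between the z axis of cap_b and the z axis of tube_b, either way round below 0.09 rad) or (z of cap_b in the frame of tube_c between 0.043 and 0.049 m and horizontal distance between cap_b and tube_c below 0.006 m and angle between the z axis of cap_b and the z axis of tube_c, either way round below 0.09 rad) or (z of cap_b in the frame of tube_d between 0.043 and 0.049 m and horizontal distance between cap_b and tube_d below 0.006 m and angle between the z axis of cap_b and the z axis of tube_d, either way round below 0.09 rad) or (x of cap_b in the frame of mat between -0.125 and 0.125 m and y of cap_b in the frame of mat between -0.125 and 0.125 m and height (world z) of cap_b below 0.01 m and angle between cap_b's own z axis and vertical below 0.15 rad)) and ((z of cap_c in the frame of tube_a between 0.043 and 0.049 m and horizontal distance between cap_c and tube_a below 0.006 m and angle between the z axis of cap_c and the z axis of tube_a, either way round below 0.09 rad) or (z of cap_c in the frame of tube_b between 0.043 and 0.049 m and horizontal distance between cap_c and tube_b below 0.006 m and angle between the z axis of cap_c and the z axis of tube_b, either way round below 0.09 rad) or (z of cap_c in the frame of tube_c between 0.043 and 0.049 m and horizontal distance between cap_c and tube_c below 0.006 m and angle between the z axis of cap_c and the z axis of tube_c, either way round below 0.09 rad) or (z of cap_c in the frame of tube_d between 0.043 and 0.049 m and horizontal distance between cap_c and tube_d below 0.006 m and angle between the z axis of cap_c and the z axis of tube_d, either way round below 0.09 rad) or (x of cap_c in the frame of mat between -0.125 and 0.125 m and y of cap_c in the frame of mat between -0.125 and 0.125 m and height (world z) of cap_c below 0.01 m and angle between cap_c's own z axis and vertical below 0.15 rad)) and ((z of cap_d in the frame of tube_a between 0.043 and 0.049 m and horizontal distance between cap_d and tube_a below 0.006 m and angle between the z axis of cap_d and the z axis of tube_a, either way round below 0.09 rad) or (z of cap_d in the frame of tube_b between 0.043 and 0.049 m and horizontal distance between cap_d and tube_b below 0.006 m and angle between the z axis of cap_d and the z axis of tube_b, either way round below 0.09 rad) or (z of cap_d in the frame of tube_c between 0.043 and 0.049 m and horizontal distance between cap_d and tube_c below 0.006 m and angle between the z axis of cap_d and the z axis of tube_c, either way round below 0.09 rad) or (z of cap_d in the frame of tube_d between 0.043 and 0.049 m and horizontal distance between cap_d and tube_d below 0.006 m and angle between the z axis of cap_d and the z axis of tube_d, either way round below 0.09 rad) or (x of cap_d in the frame of mat between -0.125 and 0.125 m and y of cap_d in the frame of mat between -0.125 and 0.125 m and height (world z) of cap_d below 0.01 m and angle between cap_d's own z axis and vertical below 0.15 rad)) and linear speed of each of cap_a, cap_b, cap_c, cap_d below 0.02 m/s); the robot touches nothing.
It fails at once if the weight, tweezers, tape roll, bottle, screwdriver or dish is pushed more than 6 cm away (distance of any of weight, tweezers, tape, solvent, driver, dish from where it was at the start of the episode above 0.06 m).
It fails at once if the bottle is knocked over (angle between solvent's own z axis and vertical above 0.6 rad).
Of tube_a, tube_b, tube_c, tube_d only 2 to 3 are there at a start; the rules pass over those that are not, and their reading is None.
At some moment in a run one of cap_a, cap_b, cap_c, cap_d may be knocked a few centimetres aside while the robot is not near it.
It also fails if it takes over 210 s, if anything falls off the work surface, if the arm or the gripper's body presses on something with over 40 N, if the wrist force passes 120 N, or if a joint passes its speed limit or range.

ROBOT

A 7-joint arm with a two-finger parallel gripper is mounted at the origin on the work surface. World frame = base frame: x ahead of the robot, y to its left, z up, the work surface at z = 0. Lengths are in m, angles in rad, forces in N, time in s.
With the tool pointing down it reaches from about 0.425 to 0.925 m from the base axis. Payload 6.8 kg.
Tool frame: the origin (TCP) lies midway between the tips of the shut fingers; the grasp point (between the pads) lies 19 mm behind it; z points along the fingers, y is the direction in which the jaws open and shut (so a half turn about z gives the same grasp; the last joint's range is limited). The gripper opens to 85 mm and grips with 20 to 120 N. Pads are 22 mm wide; open, the fingers measure 114 mm over their backs; the gripper's body (76 mm by 85 mm) begins 54 mm behind the grasp point. The pads swing forward as they close: fully open they stand 13 mm farther back than shut.
Start: joints at [1.103, 0.477, 0.022, 1.555, -0.011, 1.109, -0.083], TCP at [0.238, -0.632, 0.231] pointing down, gripper open.
Joint ranges: [-2.96, 2.96], [-0.34, 2.1], [-1.41, 1.46], [0.24, 2.44], [-1.37, 4.51], [0.17, 1.92], [-2.96, 2.96]. Speed limits (rad/s): [2.39, 2.39, 3.14, 3.14, 3.14, 3.14, 3.14].

INTERFACE

Orientations are given as a unit quaternion [x, y, z, w].
In Python, from rig import arm gives the robot as it stands.
- The arm moves only by the tool play_rows, never from a script. Its argument "targets" is a list of rows, each an object of numbers: "dx", "dy", "dz": the shift along the world's x, y, z in mm; "ax", "ay", "az": the turn, a rotation vector about the world's x, y, z in degrees; "jaw": the finger opening in mm, from 0 to 85.4. In form: [{"dx": .., "dy": .., "dz": .., "ax": .., "ay": .., "az": .., "jaw": ..}, ...]. A call has 1 to 8 rows; each row shifts and turns the pose as measured when the row begins; what a row does not reach is not made up. A row lasts 1/8 s, in which the tool goes at most 62.5 mm and 10.7 degrees, less where a joint would pass 70% of its speed; a pose out of reach is approached as far as the arm can. A call is refused whole if a number of a shift passes 62.5 or a number of a turn 10.7, either way. A call with a gripper value outside its range is refused whole. The fingers move at their own pace and stop on an object; "grip_force" is the grip in N (left out, the last holds). Time passes only in rows, so rows that do not move let the fingers close. It gives the time, the measured TCP pose, the force and the opening at its end, in the units of the state.
- arm.get_obs(): the state, without advancing time (a new reading comes with each control period).
- arm.capture(name): name is "side" or "top"; returns a dict with "image" (400x640x3 uint8, blue, green, red), "camera_matrix" (3x3 intrinsics, pixels), "T" (4x4, takes a point from camera to world coordinates). Camera axes: x right, y down, z forward; pixel columns grow to the right and rows downward; lengths in m; the calibration is good to about 2 mm. A picture is of the moment at which its call begins. There is no depth.
- arm.job_done(): hands the job in, once; it reports no verdict.
The state is a dict: "clock": time; "joints": joint angles; "joint_vel": joint speeds; "effort": joint torques, N m; "tool_pos": TCP position; "ee_rot": TCP orientation; "wrist_force": force on the tool from outside, world axes, zero at the start; "wrist_torque": the same for the moment, N m; "gripper_width": finger opening in m.
Only numpy, scipy, OpenCV 4.12 (cv2) and the standard library are available. Lean on these libraries where they do the work, as an engineer would, in place of code of your own. Each camera call takes 0.05 s, during which the arm holds its last target. There are 200 camera calls.

## Working session

There is one attempt and no reset: what is moved stays moved. The work goes in short steps, Python scripts to look and compute and a tool call to move; the robot and the scene stay as the last step left them, time stands still between calls to the robot, and variables do not carry over. Pictures are saved under pics/ and viewed, about 12 in all and at most 16, crops included, and the job is handed in when it is done.

Besides the shell and the picture viewer there is one more tool, called after "Call:" by a JSON object that holds its "fn" and its "kwargs". play_rows: Moves the arm, as the interface text tells. Its arguments: {"type":"object","properties":{"targets":{"type":"array"},"grip_force":{"type":"number"}},"required":["targets"]}

```bash
ls; mkdir -p pics; cat > h.py <<'E'
import numpy as np, cv2
from rig import arm
def cap(n):
    d=arm.capture(n); return d["image"].copy(),np.array(d["camera_matrix"]),np.array(d["T"])
def ray(u,v,K,T,z):
    d=T[:3,:3]@np.linalg.inv(K)@np.array([u,v,1.]); o=T[:3,3]
    return (o+d*(z-o[2])/d[2])
def proj(p,K,T):
    q=np.linalg.inv(T)@np.append(p,1.); q=K@q[:3]; return q[:2]/q[2]
E
python3 - <<'E'
from h import *
for n in("top","side"):
    i,K,T=cap(n); cv2.imwrite(f"pics/{n}0.png",i); print(n,K.round(1).tolist(),T.round(3).tolist())
print(arm.get_obs())
E
```

```text
pics
top [[439.6, 0.0, 321.1], [0.0, 439.6, 201.8], [0.0, 0.0, 1.0]] [[0.001, -0.984, 0.179, 0.412], [-1.0, 0.001, 0.007, 0.052], [-0.007, -0.179, -0.984, 1.137], [0.0, 0.0, 0.0, 1.0]]
side [[460.2, 0.0, 312.4], [0.0, 460.2, 201.5], [0.0, 0.0, 1.0]] [[-0.82, -0.35, 0.453, 0.056], [-0.572, 0.529, -0.626, 0.794], [-0.021, -0.773, -0.634, 0.842], [0.0, 0.0, 0.0, 1.0]]
{'clock': 0.1, 'joints': array([ 1.10290145,  0.47773415,  0.02232452,  1.55632431, -0.01148723,
        1.10926834, -0.08311295]), 'joint_vel': array([ 0.00054435, -0.00106946,  0.00082071, -0.00279419,  0.00034427,
        0.0007861 , -0.00065977]), 'effort': array([ 4.96762310e-03, -5.97759390e+01,  1.61441412e+00, -2.81954098e+01,
        1.28852378e-02,  5.06944794e-03,  2.00689470e-05]), 'tool_pos': array([ 0.23747429, -0.6313014 ,  0.2304233 ]), 'ee_rot': array([ 9.83859121e-01,  1.78942967e-01, -2.02204402e-04, -7.77205783e-04]), 'wrist_force': array([ 0.97898257, -0.29991964,  0.55212742]), 'wrist_torque': array([-0.04028384,  0.03151359,  0.00588686]), 'gripper_width': 0.08552549691793412}
```

View pics/top0.png

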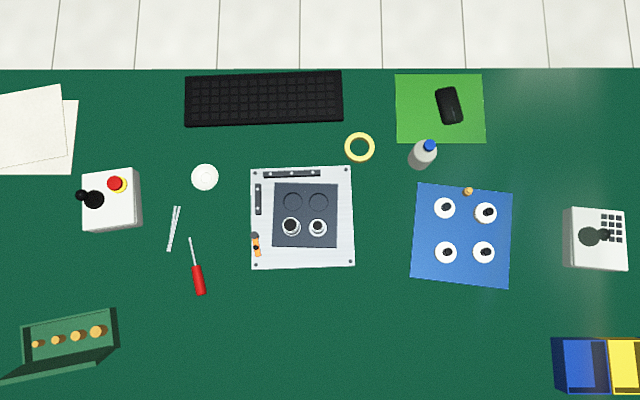

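View pics/side0.png

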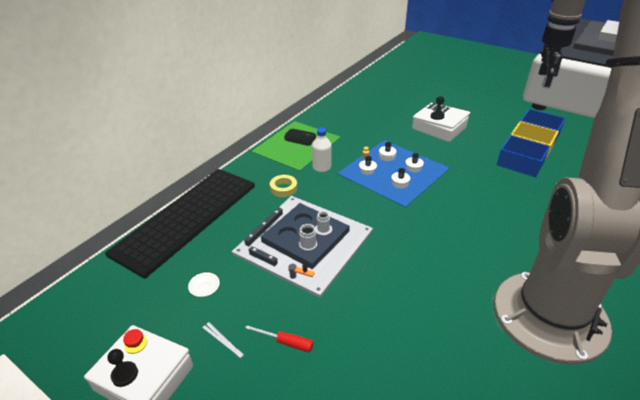

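```bash
python3 - <<'E'
from h import *
i=cv2.imread("pics/top0.png")
a=cv2.resize(i[155:280,240:365],None,fx=4.6,fy=4.6,interpolation=cv2.INTER_CUBIC)
cv2.imwrite("pics/c0.png",a)
hsv=cv2.cvtColor(i,cv2.COLOR_BGR2HSV)
_,K,T=cap("top")
# caps: white blobs on the mat
m=((hsv[...,1]<60)&(hsv[...,2]>150)).astype(np.uint8); m2=m.copy(); m2[:,:400]=0; m2[:180]=0;m2[:,530:]=0
for c in cv2.findContours(m2,0,2)[0]:
    if cv2.contourArea(c)>50:
        (u,v),r=cv2.minEnclosingCircle(c); print("cap",u,v,r,ray(u,v,K,T,.025).round(4))
b=((hsv[...,0]>100)&(hsv[...,0]<125)&(hsv[...,1]>120)).astype(np.uint8); b[:, :405]=0; b[:175]=0; b[300:]=0; b[:,520:]=0
c=max(cv2.findContours(b,0,2)[0],key=cv2.contourArea); 
r=cv2.minAreaRect(cv2.convexHull(c)); print("mat",[ray(u,v,K,T,.003)[:2].round(3).tolist() for u,v in cv2.boxPoints(r)])
w=((hsv[...,1]<50)&(hsv[...,2]>120)).astype(np.uint8); w[:, :245]=0; w[:160]=0; w[275:]=0; w[:,360:]=0
c=max(cv2.findContours(w,0,2)[0],key=cv2.contourArea); ch=cv2.convexHull(c)
p=cv2.approxPolyDP(ch,6,True)[:,0]; print("plate",p.tolist(),[ray(u,v,K,T,.012)[:2].round(4).tolist() for u,v in p])
g=i[200:250,265:345]; print(i[240,280],i[200,322],i[240,260], i[168,290])
E
```

```text
cap 445.25 252.1666717529297 11.117215156555176 [ 0.4851 -0.2517  0.025 ]
cap 483.1830749511719 251.6311492919922 11.189228057861328 [ 0.4864 -0.3469  0.025 ]
cap 485.14642333984375 212.53314208984375 11.130487442016602 [ 0.5859 -0.3584  0.025 ]
cap 444.1015930175781 207.7310791015625 10.768714904785156 [ 0.5983 -0.2544  0.025 ]
mat [[0.421, -0.156], [0.671, -0.193], [0.641, -0.456], [0.393, -0.409]]
plate [[349, 165], [354, 265], [252, 269], [250, 169]] [[0.7151, -0.013], [0.4535, -0.0229], [0.4434, 0.2356], [0.7045, 0.2484]]
[115 104  86] [117 106  91] [239 239 230] [238 236 229]
```

View pics/c0.png

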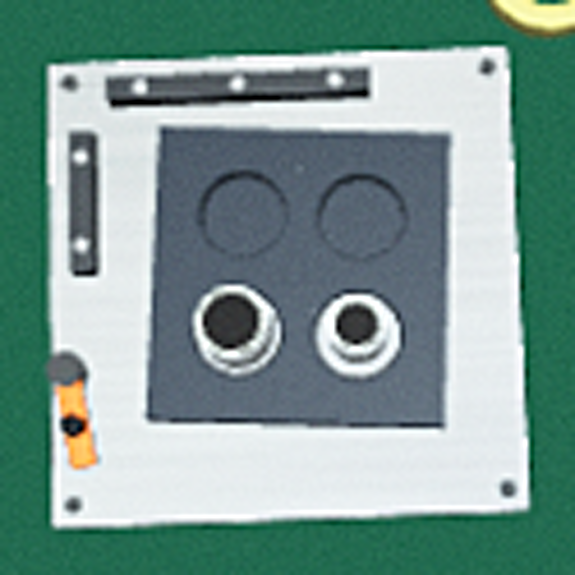

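```bash
cat >> h.py <<'E'
def fit(P,Q): # rigid 2D: Q=R P+t
    P=np.array(P,float);Q=np.array(Q,float);p=P-P.mean(0);q=Q-Q.mean(0)
    th=np.arctan2((p[:,0]*q[:,1]-p[:,1]*q[:,0]).sum(),(p*q).sum())
    R=np.array([[np.cos(th),-np.sin(th)],[np.sin(th),np.cos(th)]])
    t=Q.mean(0)-R@P.mean(0); return th,R,t,np.abs(P@R.T+t-Q).max()
E
python3 - <<'E'
from h import *
_,K,T=cap("top")
f=lambda L,z:[ray(240+u/4.6,155+v/4.6,K,T,z)[:2] for u,v in L]
s=np.array([[1,1],[1,-1],[-1,-1],[-1,1]])
H=fit(s*.132,f([(48,65),(508,46),(528,508),(54,527)],.012)); print("H",H[0],H[2],H[3])
C=fit(s*.082,f([(160,127),(452,133),(445,427),(147,420)],.034)); print("C",C[0],C[2],C[3])
th,R,t,_=H
print("rel",C[0]-th,(R.T@(C[2]-t)-.022))
for n,p in dict(nest=(.022,.022),pivot=(-.048,.119),pin=(-.08,.119)).items(): print(n,(R@p+t).round(4))
print("pins seen",f([(68,370)],.06),f([(73,425)],.064))
print("screws",f([(70,82),(487,66),(508,488),(73,505)],.012))
E
```

```text
H 0.03844980743902439 [0.57841482 0.11046269] 0.001684826773561493
C -0.02474927298156062 [0.57900857 0.10021191] 0.0009730090279180641
rel -0.063199080420585 [-0.02180073 -0.03226603]
nest [0.5996 0.1333]
pivot [0.5259 0.2275]
pin [0.4939 0.2263]
pins seen [array([0.52370272, 0.22328939])] [array([0.49406693, 0.21919631])]
screws [array([0.69410615, 0.23431816]), array([ 0.70324906, -0.00462874]), array([ 0.46336972, -0.01394215]), array([0.45400277, 0.22608509])]
```

Call:
{"fn": "play_rows", "kwargs": {"targets": [{"dx": 50,"dy": 30,"az": -9.2,"jaw": 60},{"dx": 50,"dy": 60,"az": -9.2,"jaw": 60},{"dx": 50,"dy": 60},{"dx": 50,"dy": 60},{"dx": 30,"dy": 60},{"dx": 0,"dy": 60},{"dx": 0,"dy": 60},{"dx": 0,"dy": 60}]}}

```text
$.targets[0]: bad value
```

Call:
{"fn": "play_rows", "kwargs": {"targets": [{"dx": 50,"dy": 30,"dz": 0,"ax": 0,"ay": 0,"az": -9.2,"jaw": 60},{"dx": 50,"dy": 60,"dz": 0,"ax": 0,"ay": 0,"az": -9.2,"jaw": 60},{"dx": 50,"dy": 60,"dz": 0,"ax": 0,"ay": 0,"az": 0,"jaw": 60},{"dx": 50,"dy": 60,"dz": 0,"ax": 0,"ay": 0,"az": 0,"jaw": 60},{"dx": 30,"dy": 60,"dz": 0,"ax": 0,"ay": 0,"az": 0,"jaw": 60},{"dx": 0,"dy": 60,"dz": 0,"ax": 0,"ay": 0,"az": 0,"jaw": 60},{"dx": 0,"dy": 60,"dz": 0,"ax": 0,"ay": 0,"az": 0,"jaw": 60},{"dx": 0,"dy": 60,"dz": 0,"ax": 0,"ay": 0,"az": 0,"jaw": 60}]}}

```text
clock: 1.2
tool_pos: [0.4385, -0.2119, 0.2294]
ee_rot: [1.0, 0.01, -0.001, 0.0]
wrist_force: [0.9, 0.7, 0.1]
gripper_width: 0.0597
```

Call:
{"fn": "play_rows", "kwargs": {"targets": [{"dx": 0,"dy": 60,"dz": 0,"ax": 0,"ay": 0,"az": 1,"jaw": 60},{"dx": 0,"dy": 60,"dz": 0,"ax": 0,"ay": 0,"az": 0,"jaw": 60},{"dx": 0,"dy": 60,"dz": 0,"ax": 0,"ay": 0,"az": 0,"jaw": 60},{"dx": 10,"dy": 60,"dz": -20,"ax": 0,"ay": 0,"az": 0,"jaw": 60},{"dx": 10,"dy": 60,"dz": -40,"ax": 0,"ay": 0,"az": 0,"jaw": 60},{"dx": 0,"dy": 20,"dz": -40,"ax": 0,"ay": 0,"az": 0,"jaw": 60}]}}

```text
clock: 1.95
tool_pos: [0.4584, 0.1096, 0.1388]
ee_rot: [1.0, 0.021, 0.006, -0.001]
wrist_force: [0.4, -0.1, -0.2]
gripper_width: 0.0599
```

Call:
{"fn": "play_rows", "kwargs": {"targets": [{"dx": 0,"dy": -8,"dz": -50,"ax": 0,"ay": 0,"az": 0,"jaw": 60},{"dx": 0,"dy": 0,"dz": -45,"ax": 0,"ay": 0,"az": 0,"jaw": 60},{"dx": 0,"dy": 0,"dz": -20,"ax": 0,"ay": 0,"az": 0,"jaw": 60},{"dx": 0,"dy": 0,"dz": 0,"ax": 0,"ay": 0,"az": 0,"jaw": 60}]}}

```text
clock: 2.45
tool_pos: [0.4567, 0.1043, 0.0184]
ee_rot: [1.0, 0.024, 0.004, -0.001]
wrist_force: [-1.0, 0.5, 1.1]
gripper_width: 0.0597
```

```bash
python3 - <<'E'
from h import *
i,K,T=cap("side"); cv2.imwrite("pics/s1.png",cv2.resize(i[150:330,200:420],None,fx=3,fy=3,interpolation=cv2.INTER_CUBIC)); print(arm.get_obs()["tool_pos"],arm.get_obs()["ee_rot"])
E
```

```text
[0.45723729 0.10443281 0.0191878 ] [ 0.99970615  0.02365498  0.0050395  -0.00163025]
```

View pics/s1.png

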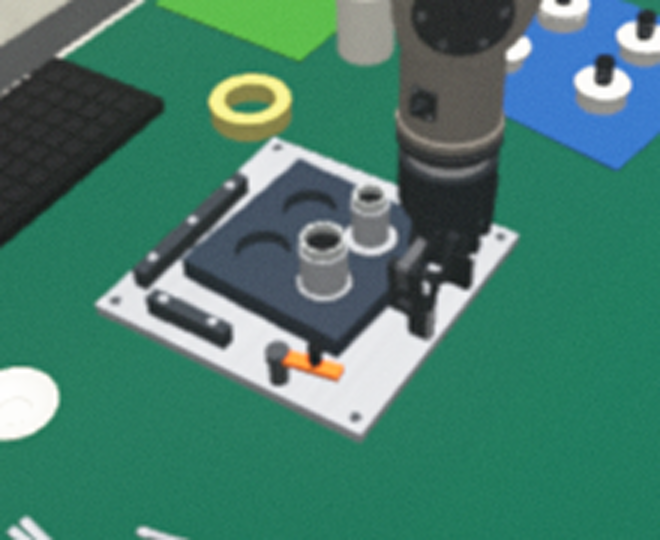

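Call:
{"fn": "play_rows", "kwargs": {"targets": [{"dx": 12,"dy": 0.4,"dz": -5,"ax": 0,"ay": 0,"az": -0.5,"jaw": 60},{"dx": 10,"dy": 0.4,"dz": 0,"ax": 0,"ay": 0,"az": 0,"jaw": 60},{"dx": 8,"dy": 0.4,"dz": 0,"ax": 0,"ay": 0,"az": 0,"jaw": 60},{"dx": 8,"dy": 0.4,"dz": 0,"ax": 0,"ay": 0,"az": 0,"jaw": 60},{"dx": 6,"dy": 0.2,"dz": 0,"ax": 0,"ay": 0,"az": 0,"jaw": 60}]}}

```text
clock: 3.12
tool_pos: [0.5015, 0.1044, 0.0162]
ee_rot: [1.0, 0.017, 0.003, -0.0]
wrist_force: [-8.0, -1.8, 5.8]
gripper_width: 0.0601
```

Call:
{"fn": "play_rows", "kwargs": {"targets": [{"dx": 5,"dy": 0.2,"dz": 0,"ax": 0,"ay": 0,"az": 0,"jaw": 60},{"dx": 4,"dy": 0.2,"dz": 0,"ax": 0,"ay": 0,"az": 0,"jaw": 60}]}}

```text
clock: 3.38
tool_pos: [0.5064, 0.1037, 0.016]
ee_rot: [1.0, 0.017, -0.002, 0.001]
wrist_force: [-8.7, 1.2, 6.3]
gripper_width: 0.0601
```

Call:
{"fn": "play_rows", "kwargs": {"targets": [{"dx": 4,"dy": 0.2,"dz": 0,"ax": 0,"ay": 0,"az": 0.2,"jaw": 60},{"dx": 4,"dy": 0.2,"dz": 0,"ax": 0,"ay": 0,"az": 0.2,"jaw": 60},{"dx": 4,"dy": 0.2,"dz": 0,"ax": 0,"ay": 0,"az": 0,"jaw": 60}]}}

```text
clock: 3.75
tool_pos: [0.5099, 0.103, 0.0156]
ee_rot: [1.0, 0.021, -0.011, 0.004]
wrist_force: [-14.7, 0.5, 9.3]
gripper_width: 0.06
```

```bash
python3 - <<'E'
from h import *
i,K,T=cap("top"); cv2.imwrite("pics/t1.png",cv2.resize(i[150:285,240:365],None,fx=4.4,fy=4.4,interpolation=cv2.INTER_CUBIC)); print(arm.get_obs()["tool_pos"],arm.get_obs()["wrist_force"])
E
```

```text
[0.50989526 0.10301241 0.01554697] [-11.56222657  -0.36816273   8.82077579]
```

View pics/t1.png

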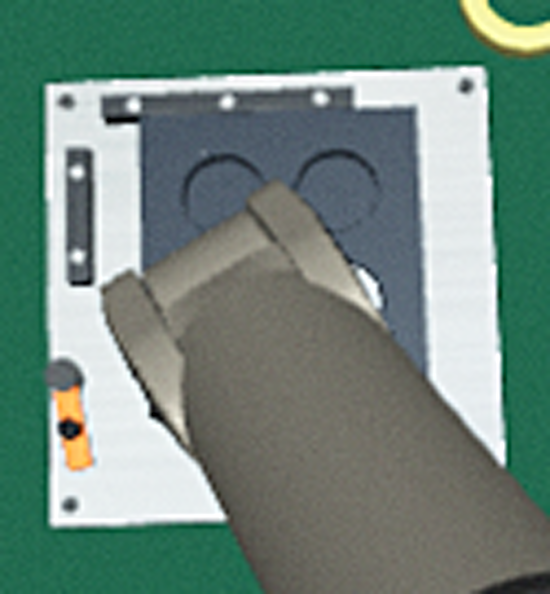

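Call:
{"fn": "play_rows", "kwargs": {"targets": [{"dx": -20,"dy": 0,"dz": 0,"ax": 0,"ay": 0,"az": 0,"jaw": 60},{"dx": -5,"dy": -20,"dz": 55,"ax": 0,"ay": 0,"az": 0,"jaw": 60},{"dx": 0,"dy": -30,"dz": 60,"ax": 0,"ay": 0,"az": 10,"jaw": 60},{"dx": 30,"dy": -30,"dz": 10,"ax": 0,"ay": 0,"az": 10,"jaw": 60},{"dx": 30,"dy": -20,"dz": 0,"ax": 0,"ay": 0,"az": 10,"jaw": 60},{"dx": 30,"dy": -10,"dz": 0,"ax": 0,"ay": 0,"az": 10,"jaw": 60},{"dx": 20,"dy": 0,"dz": 0,"ax": 0,"ay": 0,"az": 10,"jaw": 60},{"dx": 20,"dy": 0,"dz": 0,"ax": 0,"ay": 0,"az": 10,"jaw": 60}]}}

```text
clock: 4.8
tool_pos: [0.6225, -0.011, 0.1478]
ee_rot: [0.847, 0.532, -0.002, 0.012]
wrist_force: [0.5, 0.3, 0.2]
gripper_width: 0.0599
```

```bash
cat >> h.py <<'E'
from scipy.spatial.transform import Rotation as Ro
def st():
    o=arm.get_obs(); r=Ro.from_quat(o["ee_rot"]).as_matrix()
    print("t %.2f pos %s yawY %.2f tilt(zx,zy deg) %s F %s w %.1f j %s"%(o["clock"],(o["tool_pos"]*1000).round(1),np.degrees(np.arctan2(r[1,1],r[0,1])),np.degrees(r[:2,2]).round(2),np.array(o["wrist_force"]).round(1),o["gripper_width"]*1000,o["joints"].round(2)))
E
python3 -c "
from h import *
st()"
```

```text
t 4.80 pos [622.5 -11.  147.8] yawY -25.69 tilt(zx,zy deg) [ 0.51 -1.27] F [0.5 0.3 0.2] w 59.9 j [ 0.29  0.53 -0.53  1.74  0.34  0.96 -0.82]
```

Call:
{"fn": "play_rows", "kwargs": {"targets": [{"dx": 0,"dy": 5,"dz": 0,"ax": 1.2,"ay": 0.5,"az": 9.3,"jaw": 60},{"dx": 0,"dy": 3,"dz": -20,"ax": 0,"ay": 0,"az": 9.3,"jaw": 60},{"dx": 0,"dy": 0,"dz": -45,"ax": 0,"ay": 0,"az": 9.3,"jaw": 60},{"dx": 0,"dy": 0,"dz": -40,"ax": 0,"ay": 0,"az": 0,"jaw": 60}]}}

```text
clock: 5.3
tool_pos: [0.6305, -0.0047, 0.0461]
ee_rot: [0.688, 0.725, 0.007, 0.004]
wrist_force: [0.2, 0.5, -0.4]
gripper_width: 0.06
```

```bash
python3 -c "
from h import *
st()"
```

```text
t 5.30 pos [630.5  -4.7  46.1] yawY 3.01 tilt(zx,zy deg) [0.88 0.22] F [ 0.2  0.5 -0.4] w 60.0 j [ 0.33  0.69 -0.58  1.78  0.5   0.81 -0.44]
```

Call:
{"fn": "play_rows", "kwargs": {"targets": [{"dx": -5,"dy": 0,"dz": -30,"ax": 0,"ay": 0.7,"az": -0.7,"jaw": 60},{"dx": -3,"dy": 6,"dz": 0,"ax": 0,"ay": 0,"az": 0,"jaw": 60},{"dx": -0.4,"dy": 10,"dz": 0,"ax": 0,"ay": 0,"az": 0,"jaw": 60},{"dx": -0.4,"dy": 8,"dz": 0,"ax": 0,"ay": 0,"az": 0,"jaw": 60},{"dx": -0.4,"dy": 8,"dz": 0,"ax": 0,"ay": 0,"az": 0,"jaw": 60}]}}

```text
clock: 5.92
tool_pos: [0.6226, 0.0259, 0.0164]
ee_rot: [0.694, 0.72, 0.002, 0.001]
wrist_force: [1.6, -3.6, -2.3]
gripper_width: 0.0599
```

Call:
{"fn": "play_rows", "kwargs": {"targets": [{"dx": -0.3,"dy": 7,"dz": 0,"ax": 0,"ay": 0,"az": 0,"jaw": 60},{"dx": -0.3,"dy": 6,"dz": 0,"ax": 0,"ay": 0,"az": 0,"jaw": 60},{"dx": -0.2,"dy": 5,"dz": 0,"ax": 0,"ay": 0,"az": 0,"jaw": 60}]}}

```text
clock: 6.3
tool_pos: [0.6221, 0.044, 0.0172]
ee_rot: [0.694, 0.72, 0.001, 0.002]
wrist_force: [0.7, -17.3, -2.0]
gripper_width: 0.0601
```

```bash
python3 -c "
from h import *
st()"
```

```text
t 6.30 pos [622.1  44.   17.2] yawY 2.16 tilt(zx,zy deg) [ 0.29 -0.07] F [  0.7 -17.3  -2. ] w 60.1 j [ 0.23  0.72 -0.55  1.8   0.53  0.77 -0.56]
```

Call:
{"fn": "play_rows", "kwargs": {"targets": [{"dx": 0,"dy": 5,"dz": 0,"ax": 0,"ay": 0,"az": 0,"jaw": 60},{"dx": 0,"dy": 5,"dz": 0,"ax": 0,"ay": 0,"az": 0,"jaw": 60},{"dx": 0,"dy": -30,"dz": 0,"ax": 0,"ay": 0,"az": 0,"jaw": 60},{"dx": 0,"dy": -30,"dz": 40,"ax": 0,"ay": 0,"az": 0,"jaw": 60},{"dx": -30,"dy": -40,"dz": 50,"ax": 0,"ay": 0,"az": 0,"jaw": 60}]}}

```text
clock: 6.92
tool_pos: [0.5959, -0.0464, 0.1023]
ee_rot: [0.693, 0.721, -0.002, 0.004]
wrist_force: [0.5, -0.3, 0.9]
gripper_width: 0.0598
```

```bash
python3 -c "
from h import *
st()
i,K,T=cap('top'); cv2.imwrite('pics/t2.png',cv2.resize(i[155:280,240:365],None,fx=4.6,fy=4.6,interpolation=cv2.INTER_CUBIC))"
```

```text
t 6.92 pos [595.9 -46.4 102.3] yawY 2.30 tilt(zx,zy deg) [ 0.11 -0.48] F [ 0.5 -0.3  0.9] w 59.8 j [ 0.43  0.58 -0.62  1.82  0.44  0.88 -0.36]
```

View pics/t2.png

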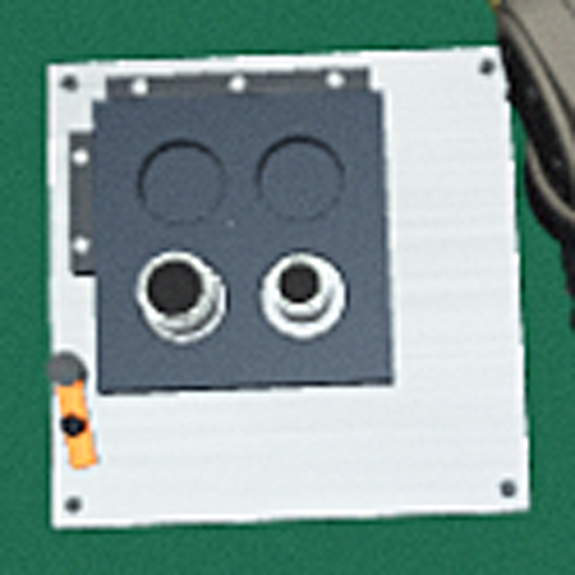

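```bash
python3 - <<'E'
from h import *
_,K,T=cap("top")
f=lambda L,z:np.array([ray(240+u/4.6,155+v/4.6,K,T,z)[:2] for u,v in L])
s=np.array([[1,1],[1,-1],[-1,-1],[-1,1]])
C=fit(s*.082,f([(93,92),(382,90),(394,382),(98,394)],.034)); print("C",C[0],C[2],C[3])
H=fit(s*.132,f([(48,65),(508,46),(528,508),(54,527)],.012)); R=H[1]
print(H[0],"rel",(R.T@(C[2]-H[2])-.022))
for n,p in dict(piv=(-.07,.097),tl=(-.033,.033),tr=(-.033,-.033)).items(): print(n,R@p+C[2])
print("tube rims tl,tr", f([(175,289),(299,283)],.082))
print("pin top", f([(73,424)],.064),"bar end",f([(86,467)],.044), "post",f([(68,369)],.06))
i,K,T=cap("side")
hsv=cv2.cvtColor(i,cv2.COLOR_BGR2HSV); m=cv2.inRange(hsv,(5,150,120),(20,255,255)); m[:230]=0
ys,xs=np.nonzero(m); k=(xs<340); print(xs[k].min(),xs[k].max(),ys[k].min(),ys[k].max())
cv2.imwrite("pics/s2.png",cv2.resize(i[180:300,220:380],None,fx=4.5,fy=4.5,interpolation=cv2.INTER_CUBIC))
E
```

```text
C 0.03203101521445729 [0.5999047  0.13318823] 0.0035668294118138544
0.03844980743902439 rel [ 0.00034757 -0.00011733]
piv [0.52622772 0.22742572]
tl [0.56566056 0.16489531]
tr [0.56819762 0.09894409]
tube rims tl,tr [[0.56422531 0.16450091]
 [0.56739044 0.09912591]]
pin top [[0.49459569 0.21921065]] bar end [[0.47305943 0.21469422]] post [[0.52423865 0.22330416]]
125 313 267 347
```

View pics/s2.png

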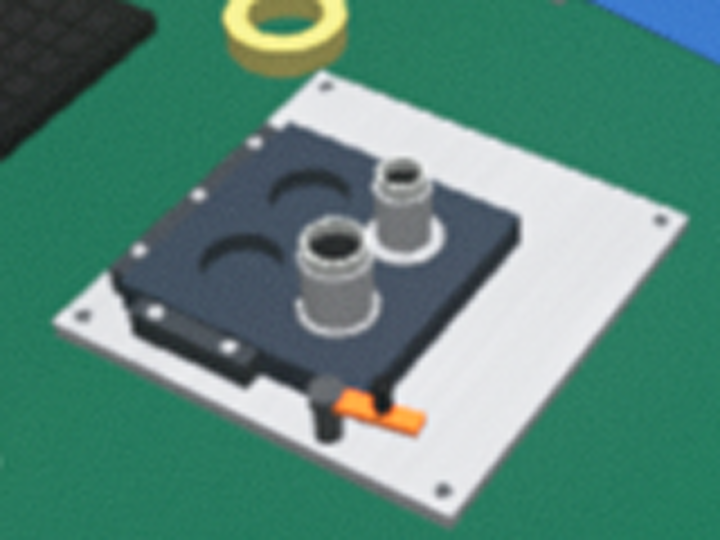

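Call:
{"fn": "play_rows", "kwargs": {"targets": [{"dx": -15,"dy": 0,"dz": 30,"ax": 0,"ay": 0,"az": 0,"jaw": 0},{"dx": -30,"dy": 50,"dz": 10,"ax": 0,"ay": 0,"az": 0,"jaw": 0},{"dx": -30,"dy": 60,"dz": 0,"ax": 0,"ay": 0,"az": 0,"jaw": 0},{"dx": -20,"dy": 60,"dz": 0,"ax": 0,"ay": 0,"az": 0,"jaw": 0},{"dx": -12,"dy": 60,"dz": 0,"ax": 0,"ay": 0,"az": 0,"jaw": 0},{"dx": 0,"dy": 55,"dz": 0,"ax": 0,"ay": 0,"az": 0,"jaw": 0}]}}

```text
clock: 7.82
tool_pos: [0.4874, 0.2423, 0.1423]
ee_rot: [0.694, 0.72, 0.001, 0.003]
wrist_force: [0.6, 0.8, 0.3]
gripper_width: 0.0
```

```bash
python3 -c "
from h import *
st()"
```

```text
t 7.83 pos [487.4 242.3 142.3] yawY 2.06 tilt(zx,zy deg) [ 0.35 -0.11] F [0.6 0.8 0.3] w 0.0 j [-0.    0.47 -0.73  1.92  0.4   0.9  -0.9 ]
```

Call:
{"fn": "play_rows", "kwargs": {"targets": [{"dx": 0,"dy": 6,"dz": -45,"ax": 0,"ay": 0,"az": 0,"jaw": 0},{"dx": 0,"dy": 2,"dz": -45,"ax": 0,"ay": 0,"az": 0,"jaw": 0},{"dx": 0,"dy": 0,"dz": -2,"ax": 0,"ay": 0,"az": 0,"jaw": 0}]}}

```text
clock: 8.2
tool_pos: [0.4832, 0.2654, 0.0484]
ee_rot: [0.688, 0.725, 0.005, -0.001]
wrist_force: [-0.2, 0.6, 0.6]
gripper_width: 0.0003
```

```bash
python3 -c "
from h import *
st()
i,K,T=cap('side'); cv2.imwrite('pics/s3.png',cv2.resize(i[180:300,220:380],None,fx=4.5,fy=4.5,interpolation=cv2.INTER_CUBIC))"
```

```text
t 8.20 pos [483.2 265.4  48.4] yawY 2.99 tilt(zx,zy deg) [0.34 0.54] F [-0.2  0.6  0.6] w 0.3 j [-0.11  0.61 -0.65  1.96  0.53  0.74 -1.02]
```

View pics/s3.png

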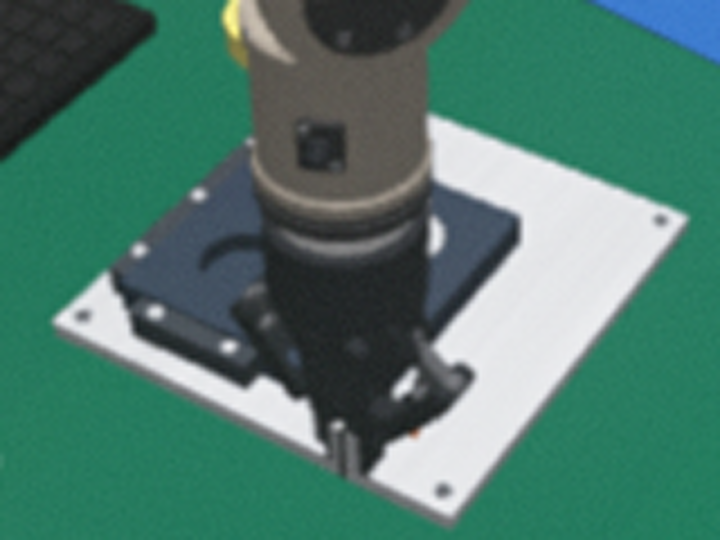

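Call:
{"fn": "play_rows", "kwargs": {"targets": [{"dx": 5,"dy": -18,"dz": 2,"ax": 0,"ay": 0,"az": 0,"jaw": 0},{"dx": 0,"dy": -15,"dz": 0,"ax": 0,"ay": 0,"az": 0,"jaw": 0},{"dx": 0,"dy": -11,"dz": 0,"ax": 0,"ay": 0,"az": 0,"jaw": 0}]}}

```text
clock: 8.62
tool_pos: [0.4919, 0.2224, 0.0561]
ee_rot: [0.688, 0.725, 0.011, -0.0]
wrist_force: [-1.4, 2.5, -0.7]
gripper_width: 0.0
```

```bash
python3 -c "
from h import *
st()"
```

```text
t 8.62 pos [491.9 222.4  56.1] yawY 2.98 tilt(zx,zy deg) [0.82 0.94] F [-1.4  2.5 -0.7] w 0.0 j [-0.02  0.58 -0.66  1.99  0.52  0.72 -0.94]
```

Call:
{"fn": "play_rows", "kwargs": {"targets": [{"dx": 0,"dy": -9,"dz": -4,"ax": 0,"ay": 0.5,"az": -0.5,"jaw": 0},{"dx": 3,"dy": -9,"dz": -2,"ax": 0,"ay": 0,"az": 0,"jaw": 0},{"dx": 5,"dy": -6,"dz": 0,"ax": 0,"ay": 0,"az": 0,"jaw": 0},{"dx": 6,"dy": -4,"dz": 0,"ax": 0,"ay": 0,"az": 0,"jaw": 0}]}}

```text
clock: 9.12
tool_pos: [0.5058, 0.1904, 0.0505]
ee_rot: [0.693, 0.721, 0.007, -0.004]
wrist_force: [-1.1, 0.9, 0.6]
gripper_width: -0.0002
```

```bash
python3 -c "
from h import *
st()"
```

```text
t 9.12 pos [505.8 190.4  50.5] yawY 2.33 tilt(zx,zy deg) [0.24 0.84] F [-1.1  0.9  0.6] w -0.2 j [ 0.04  0.59 -0.65  1.99  0.52  0.72 -0.88]
```

Call:
{"fn": "play_rows", "kwargs": {"targets": [{"dx": 5,"dy": 2,"dz": 0,"ax": 0,"ay": 0,"az": 0,"jaw": 0},{"dx": 4,"dy": 1,"dz": 0,"ax": 0,"ay": 0,"az": 0,"jaw": 0},{"dx": 4,"dy": 0,"dz": 0,"ax": 0,"ay": 0,"az": 0,"jaw": 0}]}}

```text
clock: 9.5
tool_pos: [0.5127, 0.189, 0.0483]
ee_rot: [0.693, 0.721, -0.002, -0.005]
wrist_force: [-12.8, -5.3, 8.1]
gripper_width: 0.0001
```

```bash
python3 -c "
from h import *
st()
i,K,T=cap('side'); cv2.imwrite('pics/s4.png',cv2.resize(i[180:300,220:380],None,fx=4.5,fy=4.5,interpolation=cv2.INTER_CUBIC))"
```

```text
t 9.50 pos [512.7 189.   48.3] yawY 2.28 tilt(zx,zy deg) [-0.58  0.22] F [-12.8  -5.3   8.1] w 0.1 j [ 0.04  0.61 -0.65  1.96  0.52  0.75 -0.87]
```

Call:
{"fn": "play_rows", "kwargs": {"targets": [{"dx": -15,"dy": -4,"dz": 0,"ax": 0,"ay": 0,"az": 0,"jaw": 0},{"dx": -5,"dy": -20,"dz": 50,"ax": 0,"ay": 0,"az": 0,"jaw": 20},{"dx": 0,"dy": -60,"dz": 50,"ax": 0,"ay": 0,"az": 0,"jaw": 40},{"dx": 0,"dy": -60,"dz": 0,"ax": 0,"ay": 0,"az": 0,"jaw": 40},{"dx": 0,"dy": -60,"dz": 0,"ax": 0,"ay": 0,"az": 0,"jaw": 40},{"dx": 0,"dy": -60,"dz": 0,"ax": 0,"ay": 0,"az": 0,"jaw": 40},{"dx": 0,"dy": -60,"dz": 0,"ax": 0,"ay": 0,"az": 0,"jaw": 40}]}}

```text
clock: 10.42
tool_pos: [0.4996, -0.1259, 0.1452]
ee_rot: [0.688, 0.726, 0.003, -0.001]
wrist_force: [1.0, 0.4, 0.6]
gripper_width: 0.0396
```

```bash
cat >> h.py <<'E'
def blobs(z=.025):
    i,K,T=cap("top"); hsv=cv2.cvtColor(i,cv2.COLOR_BGR2HSV)
    m=((hsv[...,1]<70)&(hsv[...,2]>130)).astype(np.uint8); out=[]
    m[:,:405]=0; m[:180]=0; m[:,530:]=0; m[300:]=0
    for c in cv2.findContours(m,0,2)[0]:
        if 150<cv2.contourArea(c)<700:
            M=cv2.moments(cv2.convexHull(c)); out.append(ray(M['m10']/M['m00'],M['m01']/M['m00'],K,T,z)[:2]*1000)
    return i,np.round(out,1)
E
python3 - <<'E'
from h import *
st()
i,b=blobs(); print(b)
cv2.imwrite('pics/t3.png',cv2.resize(i[150:310,230:530],None,fx=2.6,fy=2.6,interpolation=cv2.INTER_CUBIC))
E
```

```text
t 10.43 pos [ 499.6 -125.9  145.2] yawY 3.06 tilt(zx,zy deg) [0.18 0.36] F [1.  0.4 0.6] w 39.6 j [ 0.71  0.41 -0.71  1.98  0.34  0.87 -0.13]
[]
```

View pics/t3.png

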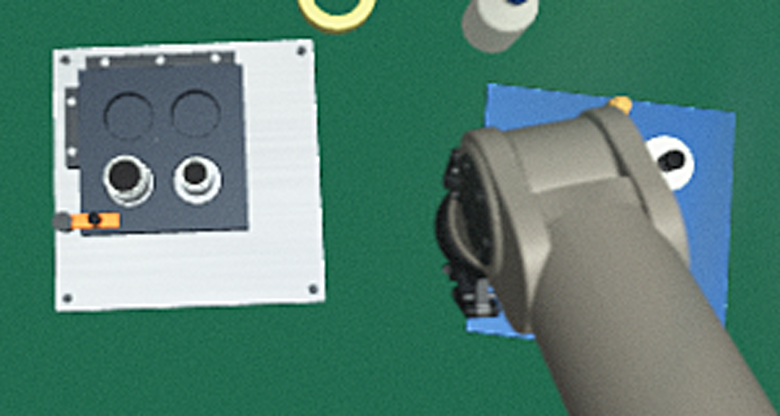

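```bash
cat >> h.py <<'E'
def sideb(z=.025,i=None):
    j,K,T=cap("side"); i=j if i is None else i; hsv=cv2.cvtColor(i,cv2.COLOR_BGR2HSV)
    m=((hsv[...,1]<70)&(hsv[...,2]>185)).astype(np.uint8); out=[]
    m[:,:345]=0; m[:140]=0; m[:,450:]=0; m[202:]=0
    for c in cv2.findContours(m,0,2)[0]:
        if 60<cv2.contourArea(c)<700:
            (u,v),ax,an=cv2.fitEllipse(cv2.convexHull(c)); out.append([*(ray(u,v,K,T,z)[:2]*1000),cv2.contourArea(c),u,v])
    return i,np.round(out,1)
E
python3 - <<'E'
from h import *
print(sideb(i=cv2.imread("pics/side0.png"))[1]); i,b=sideb(); print(b)
E
```

```text
[[ 486.7 -250.1   98.   400.5  177.2]
 [ 600.3 -252.9   92.5  367.5  164.8]
 [ 487.  -345.2   88.5  414.3  162. ]
 [ 586.4 -357.2   82.5  387.5  150.6]]
[[ 486.8 -249.9  100.   400.4  177.3]
 [ 600.3 -252.8   93.5  367.5  164.8]
 [ 487.  -345.1   90.   414.3  162. ]]
```

Call:
{"fn": "play_rows", "kwargs": {"targets": [{"dx": -6,"dy": -50,"dz": 0,"ax": 0,"ay": 0,"az": 0,"jaw": 40},{"dx": -4,"dy": -45,"dz": -20,"ax": 0,"ay": 0,"az": 0,"jaw": 40},{"dx": -4,"dy": -20,"dz": -40,"ax": 0,"ay": 0,"az": 0,"jaw": 40}]}}

```text
clock: 10.95
tool_pos: [0.4917, -0.2414, 0.0876]
ee_rot: [0.687, 0.726, 0.006, 0.004]
wrist_force: [-0.6, -0.1, -0.0]
gripper_width: 0.0401
```

```bash
python3 -c "
from h import *
st()"
```

```text
t 10.95 pos [ 491.7 -241.4   87.6] yawY 3.15 tilt(zx,zy deg) [0.79 0.21] F [-0.6 -0.1 -0. ] w 40.1 j [ 0.84  0.53 -0.62  1.96  0.42  0.78  0.03]
```

Call:
{"fn": "play_rows", "kwargs": {"targets": [{"dx": -5,"dy": -10,"dz": -15,"ax": 0,"ay": 0.8,"az": 0,"jaw": 40},{"dx": 0,"dy": 0,"dz": -30,"ax": 0,"ay": 0,"az": 0,"jaw": 40},{"dx": 0,"dy": 0,"dz": -10,"ax": 0,"ay": 0,"az": 0,"jaw": 40},{"dx": 0,"dy": 0,"dz": 0,"ax": 0,"ay": 0,"az": 0,"jaw": 40}]}}

```text
clock: 11.45
tool_pos: [0.4891, -0.2479, 0.031]
ee_rot: [0.685, 0.728, 0.002, -0.002]
wrist_force: [-0.6, 0.6, 1.3]
gripper_width: 0.0401
```

```bash
python3 -c "
from h import *
st()"
```

```text
t 11.45 pos [ 489.1 -247.9   31. ] yawY 3.45 tilt(zx,zy deg) [-0.06  0.35] F [-0.6  0.6  1.3] w 40.1 j [ 0.8   0.61 -0.57  1.97  0.49  0.7  -0.01]
```

Call:
{"fn": "play_rows", "kwargs": {"targets": [{"dx": -3,"dy": -3,"dz": -2,"ax": 0,"ay": 0,"az": 0,"jaw": 40},{"dx": 0,"dy": 0,"dz": 0,"ax": 0,"ay": 0,"az": 0,"jaw": 40},{"dx": 0,"dy": 0,"dz": 0,"ax": 0,"ay": 0,"az": 0,"jaw": 0},{"dx": 0,"dy": 0,"dz": 0,"ax": 0,"ay": 0,"az": 0,"jaw": 0},{"dx": 0,"dy": 0,"dz": 0,"ax": 0,"ay": 0,"az": 0,"jaw": 0},{"dx": 0,"dy": 0,"dz": 0,"ax": 0,"ay": 0,"az": 0,"jaw": 0}], "grip_force": 30}}

```text
clock: 12.2
tool_pos: [0.4882, -0.2511, 0.0323]
ee_rot: [0.685, 0.728, 0.003, -0.0]
wrist_force: [-0.1, 0.5, -0.9]
gripper_width: 0.0191
```

```bash
python3 -c "
from h import *
st()"
```

```text
t 12.20 pos [ 488.2 -251.1   32.3] yawY 3.51 tilt(zx,zy deg) [0.19 0.22] F [-0.1  0.5 -0.9] w 19.1 j [ 0.81  0.61 -0.57  1.97  0.49  0.7  -0.01]
```

```bash
python3 - <<'E'
from h import *
i=cv2.imread("pics/s2.png"); _,K,T=cap("side")
for u,v in((336,240),(402,172)): print(ray(220+u/4.5,180+v/4.5,K,T,.082)[:2]*1000)
E
```

```text
[565.80136949 166.37231927]
[568.04193181 102.0479993 ]
```

Call:
{"fn": "play_rows", "kwargs": {"targets": [{"dx": 0,"dy": 0,"dz": 50,"ax": 0,"ay": 0,"az": 0,"jaw": 0},{"dx": 5,"dy": 20,"dz": 50,"ax": 0,"ay": 0,"az": 0,"jaw": 0},{"dx": 15,"dy": 60,"dz": 10,"ax": 0,"ay": 0,"az": 0,"jaw": 0},{"dx": 15,"dy": 60,"dz": 0,"ax": 0,"ay": 0,"az": 0,"jaw": 0},{"dx": 15,"dy": 60,"dz": 0,"ax": 0,"ay": 0,"az": 0,"jaw": 0},{"dx": 15,"dy": 60,"dz": 0,"ax": 0,"ay": 0,"az": 0,"jaw": 0},{"dx": 10,"dy": 50,"dz": 0,"ax": 0,"ay": 0,"az": 0,"jaw": 0},{"dx": 0,"dy": 10,"dz": 0,"ax": 0,"ay": 0,"az": 0,"jaw": 0}]}}

```text
clock: 13.25
tool_pos: [0.5629, 0.0759, 0.1458]
ee_rot: [0.688, 0.726, 0.004, -0.0]
wrist_force: [0.3, -1.0, -0.3]
gripper_width: 0.0188
```

```bash
python3 -c "
from h import *
st()"
```

```text
t 13.25 pos [562.9  75.9 145.8] yawY 3.09 tilt(zx,zy deg) [0.29 0.33] F [ 0.3 -1.  -0.3] w 18.8 j [ 0.31  0.49 -0.72  1.86  0.4   0.93 -0.53]
```

Call:
{"fn": "play_rows", "kwargs": {"targets": [{"dx": 5,"dy": 20,"dz": 0,"ax": 0,"ay": 0,"az": 0,"jaw": 0},{"dx": 0,"dy": 2,"dz": -15,"ax": 0.3,"ay": 0.3,"az": 0,"jaw": 0},{"dx": 0,"dy": 0,"dz": 0,"ax": 0,"ay": 0,"az": 0,"jaw": 0}]}}

```text
clock: 13.62
tool_pos: [0.5668, 0.0958, 0.1286]
ee_rot: [0.688, 0.726, 0.002, -0.004]
wrist_force: [0.5, 0.3, -0.2]
gripper_width: 0.0189
```

```bash
python3 -c "
from h import *
st()
i,K,T=cap('side'); cv2.imwrite('pics/s5.png',cv2.resize(i[170:270,250:380],None,fx=5,fy=5,interpolation=cv2.INTER_CUBIC))"
```

```text
t 13.62 pos [566.8  95.8 128.6] yawY 3.05 tilt(zx,zy deg) [-0.19  0.49] F [ 0.5  0.3 -0.2] w 18.9 j [ 0.27  0.53 -0.7   1.85  0.42  0.91 -0.58]
```

View pics/s5.png

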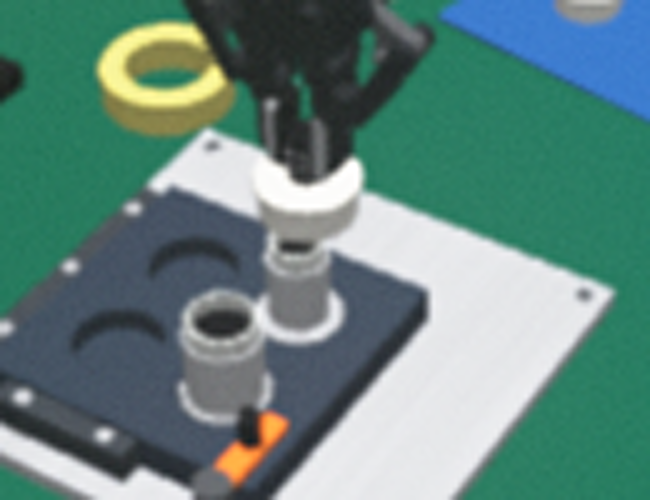

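```bash
python3 - <<'E'
from h import *
j,K,T=cap("side"); i=j
hsv=cv2.cvtColor(i,cv2.COLOR_BGR2HSV); g=i[170:270,250:380]
m=((hsv[...,1]<70)&(hsv[...,2]>200)).astype(np.uint8); m[:195]=0;m[225:]=0;m[:,298:]*=1;m[:,:295]=0;m[:,326:]=0
ys,xs=np.nonzero(m); print(xs.min(),xs.max(),ys.min(),ys.max())
# left/right extents of flange silhouette ->centre column at rim; expected projection for cap centred on tool
p=np.array([.5668,.0958,.1213]); print("proj tool-centre flange top",proj(p,K,T))
for dx,dy in((27,0),(-27,0),(0,27),(0,-27)): pass
t=np.linspace(0,6.28,200); P=np.array([proj(p+[.027*np.cos(a),.027*np.sin(a),0],K,T) for a in t]); print(P[:,0].min(),P[:,0].max(),P[:,1].min(),P[:,1].max())
P=np.array([proj(p+[.027*np.cos(a),.027*np.sin(a),-.006],K,T) for a in t]); print("low",P[:,0].min(),P[:,0].max(),P[:,1].min(),P[:,1].max())
E
```

```text
295 325 198 223
proj tool-centre flange top [310.82177186 204.95596888]
299.79112954599566 321.85746189225915 198.01837400142736 212.15511793526315
low 299.8838940152947 321.87590413752343 199.88438993986355 214.04280252578212
```

Call:
{"fn": "play_rows", "kwargs": {"targets": [{"dx": 2,"dy": 4.5,"dz": -5,"ax": 0.4,"ay": -0.2,"az": 0,"jaw": 0},{"dx": 0,"dy": 0,"dz": -5,"ax": 0,"ay": 0,"az": 0,"jaw": 0},{"dx": 0,"dy": 0,"dz": -3,"ax": 0,"ay": 0,"az": 0,"jaw": 0}]}}

```text
clock: 14.1
tool_pos: [0.5703, 0.0991, 0.1165]
ee_rot: [0.689, 0.725, 0.007, -0.004]
wrist_force: [-0.4, -0.2, -0.6]
gripper_width: 0.0188
```

```bash
python3 -c "
from h import *
st()"
```

```text
t 14.10 pos [570.3  99.1 116.5] yawY 2.87 tilt(zx,zy deg) [0.22 0.92] F [-0.4 -0.2 -0.6] w 18.8 j [ 0.26  0.55 -0.7   1.86  0.43  0.88 -0.59]
```

Call:
{"fn": "play_rows", "kwargs": {"targets": [{"dx": -1.5,"dy": 1,"dz": -3,"ax": -0.9,"ay": 0.2,"az": 0,"jaw": 0},{"dx": 0,"dy": 0,"dz": -4,"ax": 0,"ay": 0,"az": 0,"jaw": 0}]}}

```text
clock: 14.35
tool_pos: [0.5688, 0.1002, 0.1092]
ee_rot: [0.689, 0.725, -0.0, 0.0]
wrist_force: [-0.4, 0.1, -0.2]
gripper_width: 0.0188
```

```bash
python3 -c "
from h import *
st()"
```

```text
t 14.35 pos [568.8 100.2 109.2] yawY 2.87 tilt(zx,zy deg) [ 0.02 -0.04] F [-0.4  0.1 -0.2] w 18.8 j [ 0.24  0.56 -0.68  1.86  0.45  0.88 -0.62]
```

Call:
{"fn": "play_rows", "kwargs": {"targets": [{"dx": 0,"dy": 0,"dz": -4,"ax": 0,"ay": 0,"az": 0,"jaw": 0},{"dx": 0,"dy": 0,"dz": -3,"ax": 0,"ay": 0,"az": 0,"jaw": 0}]}}

```text
clock: 14.6
tool_pos: [0.5698, 0.1011, 0.1038]
ee_rot: [0.689, 0.725, 0.001, 0.001]
wrist_force: [-7.0, -1.1, 30.3]
gripper_width: 0.019
```

```bash
python3 -c "
from h import *
st()"
```

```text
t 14.60 pos [569.8 101.1 103.8] yawY 2.89 tilt(zx,zy deg) [ 0.15 -0.04] F [-7.  -1.1 30.3] w 19.0 j [ 0.23  0.56 -0.68  1.86  0.46  0.87 -0.62]
```

Call:
{"fn": "play_rows", "kwargs": {"targets": [{"dx": -1.5,"dy": -0.5,"dz": 0,"ax": 0,"ay": 0,"az": 0,"jaw": 0},{"dx": 0,"dy": 0,"dz": -2,"ax": 0,"ay": 0,"az": 0,"jaw": 0}]}}

```text
clock: 14.85
tool_pos: [0.5699, 0.1015, 0.104]
ee_rot: [0.689, 0.725, 0.002, 0.002]
wrist_force: [-4.3, -1.5, 18.1]
gripper_width: 0.0185
```

```bash
python3 -c "
from h import *
st()"
```

```text
t 14.85 pos [569.9 101.5 104. ] yawY 2.90 tilt(zx,zy deg) [ 0.35 -0.02] F [-4.3 -1.5 18.1] w 18.5 j [ 0.23  0.56 -0.68  1.87  0.46  0.87 -0.62]
```

Call:
{"fn": "play_rows", "kwargs": {"targets": [{"dx": 0,"dy": 0,"dz": 15,"ax": 0,"ay": 0,"az": 0,"jaw": 0},{"dx": 0,"dy": 5,"dz": 14,"ax": 0,"ay": 0.3,"az": 0,"jaw": 0},{"dx": -1.5,"dy": 40,"dz": 0,"ax": 0,"ay": 0,"az": 0,"jaw": 0},{"dx": -1,"dy": 20,"dz": 0,"ax": 0,"ay": 0,"az": 0,"jaw": 0},{"dx": 0,"dy": 0,"dz": -5,"ax": 0,"ay": 0,"az": 0,"jaw": 0}]}}

```text
clock: 15.48
tool_pos: [0.568, 0.1679, 0.1308]
ee_rot: [0.689, 0.724, 0.001, 0.001]
wrist_force: [0.2, -1.2, -0.7]
gripper_width: 0.0186
```

```bash
python3 -c "
from h import *
st()"
```

```text
t 15.47 pos [568.  167.9 130.8] yawY 2.82 tilt(zx,zy deg) [ 0.1  -0.01] F [ 0.2 -1.2 -0.7] w 18.6 j [ 0.13  0.55 -0.7   1.81  0.43  0.93 -0.71]
```

Call:
{"fn": "play_rows", "kwargs": {"targets": [{"dx": -0.8,"dy": -1,"dz": -10,"ax": 0,"ay": 0,"az": 0,"jaw": 0},{"dx": 0,"dy": 0,"dz": -6,"ax": 0,"ay": 0,"az": 0,"jaw": 0},{"dx": 0,"dy": 0,"dz": -5,"ax": 0,"ay": 0,"az": 0,"jaw": 0},{"dx": 0,"dy": 0,"dz": -3,"ax": 0,"ay": 0,"az": 0,"jaw": 0}]}}

```text
clock: 15.98
tool_pos: [0.5671, 0.1626, 0.1036]
ee_rot: [0.691, 0.723, -0.001, 0.001]
wrist_force: [0.5, 1.0, 0.9]
gripper_width: 0.0185
```

```bash
python3 -c "
from h import *
st()"
```

```text
t 15.97 pos [567.1 162.6 103.6] yawY 2.59 tilt(zx,zy deg) [-0.03 -0.17] F [0.5 1.  0.9] w 18.5 j [ 0.12  0.58 -0.68  1.84  0.46  0.89 -0.73]
```

Call:
{"fn": "play_rows", "kwargs": {"targets": [{"dx": 0,"dy": 0,"dz": -3,"ax": 0,"ay": 0,"az": 0,"jaw": 0},{"dx": 0,"dy": 0,"dz": -3,"ax": 0,"ay": 0,"az": 0,"jaw": 0}]}}

```text
clock: 16.23
tool_pos: [0.5688, 0.1646, 0.0994]
ee_rot: [0.691, 0.723, 0.001, 0.001]
wrist_force: [0.3, -0.0, -0.5]
gripper_width: 0.019
```

```bash
python3 -c "
from h import *
st()"
```

```text
t 16.23 pos [568.8 164.6  99.4] yawY 2.60 tilt(zx,zy deg) [0.19 0.01] F [ 0.3 -0.  -0.5] w 19.0 j [ 0.12  0.59 -0.68  1.84  0.47  0.88 -0.74]
```

Call:
{"fn": "play_rows", "kwargs": {"targets": [{"dx": 0,"dy": 0,"dz": -3,"ax": 0,"ay": 0,"az": 0,"jaw": 0},{"dx": 0,"dy": 0,"dz": -3,"ax": 0,"ay": 0,"az": 0,"jaw": 0},{"dx": 0,"dy": 0,"dz": -2,"ax": 0,"ay": 0,"az": 0,"jaw": 0}]}}

```text
clock: 16.6
tool_pos: [0.5688, 0.1674, 0.0948]
ee_rot: [0.69, 0.723, 0.002, 0.001]
wrist_force: [-7.9, -4.1, 25.3]
gripper_width: 0.0192
```

```bash
python3 -c "
from h import *
st()"
```

```text
t 16.60 pos [568.8 167.4  94.8] yawY 2.66 tilt(zx,zy deg) [0.27 0.11] F [-7.9 -4.1 25.3] w 19.2 j [ 0.11  0.59 -0.67  1.84  0.48  0.87 -0.74]
```

Call:
{"fn": "play_rows", "kwargs": {"targets": [{"dx": 0,"dy": 0,"dz": -2,"ax": 0,"ay": 0,"az": 0,"jaw": 0},{"dx": 0,"dy": 0,"dz": 1,"ax": 0,"ay": 0,"az": 0,"jaw": 40},{"dx": 0,"dy": 0,"dz": 0,"ax": 0,"ay": 0,"az": 0,"jaw": 40},{"dx": 0,"dy": 0,"dz": 10,"ax": 0,"ay": 0,"az": 0,"jaw": 40},{"dx": 0,"dy": -10,"dz": 40,"ax": 0,"ay": 0,"az": 0,"jaw": 40},{"dx": 0,"dy": -50,"dz": 20,"ax": 0,"ay": 0,"az": 0,"jaw": 40},{"dx": 0,"dy": -60,"dz": 0,"ax": 0,"ay": 0,"az": 0,"jaw": 40},{"dx": 0,"dy": -60,"dz": 0,"ax": 0,"ay": 0,"az": 0,"jaw": 40}]}}

```text
clock: 17.6
tool_pos: [0.5685, -0.0119, 0.1697]
ee_rot: [0.687, 0.727, 0.003, 0.002]
wrist_force: [0.5, -1.3, -0.3]
gripper_width: 0.0399
```

```bash
python3 -c "
from h import *
st()
i,b=sideb(); print(b)
cv2.imwrite('pics/s6.png',cv2.resize(i[130:270,240:460],None,fx=3.5,fy=3.5,interpolation=cv2.INTER_CUBIC))"
```

```text
t 17.60 pos [568.5 -11.9 169.7] yawY 3.27 tilt(zx,zy deg) [0.39 0.11] F [ 0.5 -1.3 -0.3] w 39.9 j [ 0.47  0.46 -0.72  1.84  0.36  0.97 -0.35]
[[ 600.2 -252.8   94.5  367.6  164.8]
 [ 487.  -345.1   90.   414.3  162. ]
 [ 586.4 -357.2   82.5  387.5  150.6]]
```

View pics/s6.png

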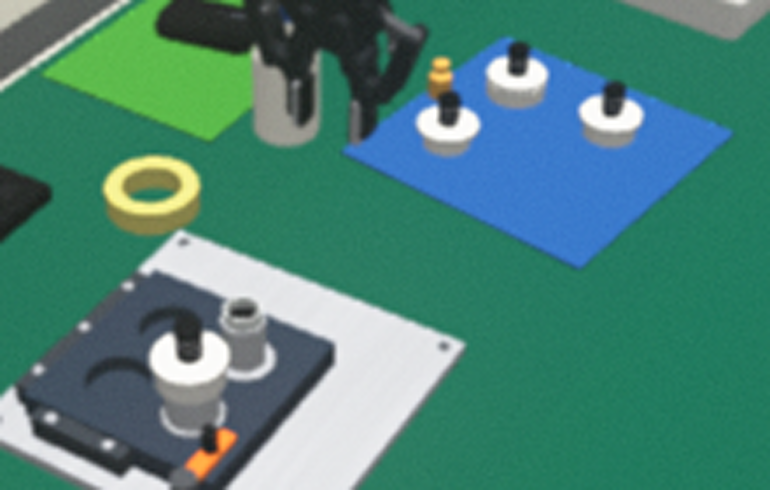

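Call:
{"fn": "play_rows", "kwargs": {"targets": [{"dx": 8,"dy": -50,"dz": -10,"ax": 0,"ay": 0,"az": -0.5,"jaw": 40},{"dx": 8,"dy": -55,"dz": -10,"ax": 0,"ay": 0,"az": 0,"jaw": 40},{"dx": 8,"dy": -55,"dz": -10,"ax": 0,"ay": 0,"az": 0,"jaw": 40},{"dx": 6,"dy": -50,"dz": -10,"ax": 0,"ay": 0,"az": 0,"jaw": 40},{"dx": 2,"dy": -18,"dz": -20,"ax": 0,"ay": 0,"az": 0,"jaw": 40},{"dx": 0,"dy": 0,"dz": -10,"ax": 0,"ay": 0,"az": 0,"jaw": 40}]}}

```text
clock: 18.4
tool_pos: [0.6007, -0.2591, 0.0995]
ee_rot: [0.696, 0.718, 0.001, 0.005]
wrist_force: [0.1, 1.2, 0.5]
gripper_width: 0.0397
```

```bash
python3 -c "
from h import *
st()"
```

```text
t 18.40 pos [ 600.7 -259.1   99.5] yawY 1.80 tilt(zx,zy deg) [ 0.48 -0.32] F [0.1 1.2 0.5] w 39.7 j [ 0.73  0.65 -0.6   1.69  0.45  0.93 -0.01]
```

Call:
{"fn": "play_rows", "kwargs": {"targets": [{"dx": 0,"dy": 5,"dz": -30,"ax": 0,"ay": 0.4,"az": 1,"jaw": 40},{"dx": 0,"dy": 0,"dz": -28,"ax": 0,"ay": 0,"az": 0,"jaw": 40},{"dx": 0,"dy": 0,"dz": -7,"ax": 0,"ay": 0,"az": 0,"jaw": 40},{"dx": 0,"dy": 0,"dz": 0,"ax": 0,"ay": 0,"az": 0,"jaw": 40}]}}

```text
clock: 18.9
tool_pos: [0.6019, -0.244, 0.0334]
ee_rot: [0.686, 0.728, 0.0, 0.001]
wrist_force: [0.3, -0.7, 0.1]
gripper_width: 0.0398
```

```bash
python3 -c "
from h import *
st()"
```

```text
t 18.90 pos [ 601.9 -244.    33.4] yawY 3.36 tilt(zx,zy deg) [ 0.11 -0.03] F [ 0.3 -0.7  0.1] w 39.8 j [ 0.69  0.73 -0.57  1.73  0.51  0.83 -0.05]
```

Call:
{"fn": "play_rows", "kwargs": {"targets": [{"dx": -1,"dy": -8,"dz": -1,"ax": 0,"ay": 0,"az": 0,"jaw": 40},{"dx": 0,"dy": 0,"dz": 0,"ax": 0,"ay": 0,"az": 0,"jaw": 40},{"dx": 0,"dy": 0,"dz": 0,"ax": 0,"ay": 0,"az": 0,"jaw": 40}]}}

```text
clock: 19.27
tool_pos: [0.6027, -0.2523, 0.0353]
ee_rot: [0.686, 0.728, 0.001, 0.003]
wrist_force: [0.7, -0.4, -0.5]
gripper_width: 0.04
```

```bash
python3 -c "
from h import *
st()"
```

```text
t 19.27 pos [ 602.7 -252.3   35.3] yawY 3.39 tilt(zx,zy deg) [ 0.33 -0.1 ] F [ 0.7 -0.4 -0.5] w 40.0 j [ 0.7   0.73 -0.57  1.72  0.51  0.83 -0.04]
```

Call:
{"fn": "play_rows", "kwargs": {"targets": [{"dx": -2,"dy": -1,"dz": -5,"ax": 0,"ay": 0,"az": 0,"jaw": 40},{"dx": 0,"dy": 0,"dz": 0,"ax": 0,"ay": 0,"az": 0,"jaw": 0},{"dx": 0,"dy": 0,"dz": 0,"ax": 0,"ay": 0,"az": 0,"jaw": 0},{"dx": 0,"dy": 0,"dz": 0,"ax": 0,"ay": 0,"az": 0,"jaw": 0},{"dx": 0,"dy": 0,"dz": 0,"ax": 0,"ay": 0,"az": 0,"jaw": 0}]}}

```text
clock: 19.9
tool_pos: [0.6008, -0.2538, 0.0307]
ee_rot: [0.686, 0.728, 0.001, 0.003]
wrist_force: [-0.2, 0.6, 0.4]
gripper_width: 0.0189
```

```bash
python3 -c "
from h import *
st()"
```

```text
t 19.90 pos [ 600.8 -253.8   30.7] yawY 3.36 tilt(zx,zy deg) [ 0.38 -0.13] F [-0.2  0.6  0.4] w 18.9 j [ 0.7   0.74 -0.56  1.72  0.51  0.82 -0.04]
```

Call:
{"fn": "play_rows", "kwargs": {"targets": [{"dx": 0,"dy": 5,"dz": 50,"ax": 0,"ay": 0,"az": 0,"jaw": 0},{"dx": 0,"dy": 30,"dz": 50,"ax": 0,"ay": 0,"az": 0,"jaw": 0},{"dx": -6,"dy": 60,"dz": 10,"ax": 0,"ay": 0,"az": 0,"jaw": 0},{"dx": -6,"dy": 60,"dz": 0,"ax": 0,"ay": 0,"az": 0,"jaw": 0},{"dx": -6,"dy": 60,"dz": 0,"ax": 0,"ay": 0,"az": 0,"jaw": 0},{"dx": -6,"dy": 60,"dz": 0,"ax": 0,"ay": 0,"az": 0,"jaw": 0},{"dx": -5,"dy": 60,"dz": 0,"ax": 0,"ay": 0,"az": 0,"jaw": 0},{"dx": 0,"dy": 10,"dz": 0,"ax": 0,"ay": 0,"az": 0,"jaw": 0}]}}

```text
clock: 20.9
tool_pos: [0.5681, 0.0997, 0.1434]
ee_rot: [0.688, 0.726, 0.003, 0.003]
wrist_force: [0.3, -0.7, -1.6]
gripper_width: 0.0187
```

```bash
python3 -c "
from h import *
st()"
```

```text
t 20.90 pos [568.1  99.7 143.4] yawY 3.09 tilt(zx,zy deg) [ 0.46 -0.03] F [ 0.3 -0.7 -1.6] w 18.7 j [ 0.26  0.51 -0.71  1.85  0.41  0.93 -0.58]
```

Call:
{"fn": "play_rows", "kwargs": {"targets": [{"dx": 1,"dy": 1,"dz": -15,"ax": 0,"ay": 0.4,"az": 0,"jaw": 0},{"dx": 0,"dy": 0,"dz": -10,"ax": 0,"ay": 0,"az": 0,"jaw": 0},{"dx": 0,"dy": 0,"dz": 0,"ax": 0,"ay": 0,"az": 0,"jaw": 0}]}}

```text
clock: 21.28
tool_pos: [0.5689, 0.0975, 0.1152]
ee_rot: [0.689, 0.725, -0.002, 0.0]
wrist_force: [0.0, -0.5, -0.6]
gripper_width: 0.0188
```

```bash
python3 -c "
from h import *
st()"
```

```text
t 21.27 pos [568.9  97.5 115.2] yawY 2.94 tilt(zx,zy deg) [-0.09 -0.15] F [ 0.  -0.5 -0.6] w 18.8 j [ 0.24  0.55 -0.68  1.86  0.44  0.89 -0.6 ]
```

Call:
{"fn": "play_rows", "kwargs": {"targets": [{"dx": 0.5,"dy": 2.5,"dz": -5,"ax": 0,"ay": 0,"az": 0,"jaw": 0},{"dx": 0,"dy": 0,"dz": -4,"ax": 0,"ay": 0,"az": 0,"jaw": 0},{"dx": 0,"dy": 0,"dz": -4,"ax": 0,"ay": 0,"az": 0,"jaw": 0}]}}

```text
clock: 21.65
tool_pos: [0.5702, 0.0981, 0.1015]
ee_rot: [0.69, 0.724, -0.001, 0.001]
wrist_force: [0.2, 0.1, 1.0]
gripper_width: 0.0188
```

```bash
python3 -c "
from h import *
st()"
```

```text
t 21.65 pos [570.2  98.1 101.5] yawY 2.73 tilt(zx,zy deg) [-0.06 -0.15] F [0.2 0.1 1. ] w 18.8 j [ 0.23  0.57 -0.67  1.86  0.45  0.87 -0.62]
```

Call:
{"fn": "play_rows", "kwargs": {"targets": [{"dx": 0,"dy": 0,"dz": -3,"ax": 0,"ay": 0,"az": 0,"jaw": 0},{"dx": 0,"dy": 0,"dz": -3,"ax": 0,"ay": 0,"az": 0,"jaw": 0}]}}

```text
clock: 21.9
tool_pos: [0.5707, 0.0987, 0.0958]
ee_rot: [0.69, 0.724, -0.001, 0.001]
wrist_force: [-0.3, 1.7, -0.5]
gripper_width: 0.019
```

```bash
python3 -c "
from h import *
st()"
```

```text
t 21.90 pos [570.7  98.7  95.8] yawY 2.74 tilt(zx,zy deg) [ 0.01 -0.11] F [-0.3  1.7 -0.5] w 19.0 j [ 0.22  0.57 -0.67  1.87  0.46  0.86 -0.63]
```

Call:
{"fn": "play_rows", "kwargs": {"targets": [{"dx": 0,"dy": 0,"dz": -3,"ax": 0,"ay": 0,"az": 0,"jaw": 0},{"dx": 0,"dy": 0,"dz": -3,"ax": 0,"ay": 0,"az": 0,"jaw": 0},{"dx": 0,"dy": 0,"dz": -2,"ax": 0,"ay": 0,"az": 0,"jaw": 0}]}}

```text
clock: 22.28
tool_pos: [0.5715, 0.1012, 0.0935]
ee_rot: [0.69, 0.724, 0.0, 0.002]
wrist_force: [-6.3, -2.3, 18.0]
gripper_width: 0.0188
```

```bash
python3 -c "
from h import *
st()"
```

```text
t 22.27 pos [571.5 101.2  93.5] yawY 2.79 tilt(zx,zy deg) [ 0.17 -0.15] F [-6.3 -2.3 18. ] w 18.8 j [ 0.22  0.58 -0.66  1.87  0.47  0.85 -0.63]
```

Call:
{"fn": "play_rows", "kwargs": {"targets": [{"dx": -0.5,"dy": 0,"dz": -2,"ax": 0,"ay": 0,"az": 0,"jaw": 0},{"dx": 0,"dy": 0,"dz": 1,"ax": 0,"ay": 0,"az": 0,"jaw": 40},{"dx": 0,"dy": 0,"dz": 0,"ax": 0,"ay": 0,"az": 0,"jaw": 40},{"dx": 0,"dy": 0,"dz": 10,"ax": 0,"ay": 0,"az": 0,"jaw": 40},{"dx": 0,"dy": -5,"dz": 45,"ax": 0,"ay": 0,"az": 0,"jaw": 40},{"dx": -20,"dy": -50,"dz": 40,"ax": 0,"ay": 0,"az": 0,"jaw": 40},{"dx": -20,"dy": -60,"dz": 0,"ax": 0,"ay": 0,"az": 0,"jaw": 40},{"dx": -20,"dy": -60,"dz": 0,"ax": 0,"ay": 0,"az": 0,"jaw": 40}]}}

```text
clock: 23.28
tool_pos: [0.5128, -0.0694, 0.1916]
ee_rot: [0.686, 0.728, 0.001, 0.003]
wrist_force: [0.3, -0.8, 0.6]
gripper_width: 0.0402
```

```bash
python3 - <<'E'
from h import *
st()
i,b=sideb(); print(b)
t,K,T=cap("top")
a=cv2.resize(i[130:270,240:460],(660,420),interpolation=cv2.INTER_CUBIC)[:, :]
c=cv2.resize(t[155:280,240:365],(420,420),interpolation=cv2.INTER_CUBIC)
cv2.imwrite('pics/e1.png',np.vstack([cv2.resize(a,(440,280)),cv2.resize(c,(300,300)) if 0 else cv2.copyMakeBorder(cv2.resize(c,(310,310)),0,0,0,130,0)]))
E
```

```text
t 23.27 pos [512.8 -69.4 191.6] yawY 3.37 tilt(zx,zy deg) [ 0.4  -0.15] F [ 0.3 -0.8  0.6] w 40.2 j [ 0.62  0.35 -0.73  1.94  0.29  0.95 -0.19]
[[ 487.1 -345.2   89.   414.3  162. ]
 [ 584.9 -356.6   75.   387.8  150.8]]
```

View pics/e1.png

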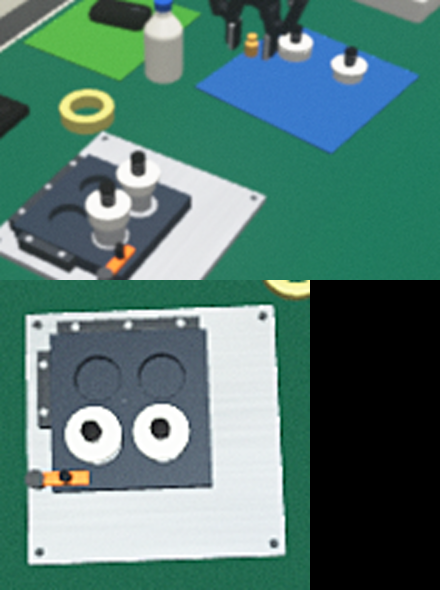

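```bash
python3 - <<'E'
from h import *
def bl(n,x0,x1,y0,y1,v):
    i,K,T=cap(n); h=cv2.cvtColor(i,cv2.COLOR_BGR2HSV); m=((h[...,1]<40)&(h[...,2]>v)).astype(np.uint8)
    z=np.zeros_like(m); z[y0:y1,x0:x1]=m[y0:y1,x0:x1]; r=[]
    for c in cv2.findContours(z,0,2)[0]:
        if cv2.contourArea(c)>80: r.append(cv2.fitEllipse(cv2.convexHull(c))[0])
    return r,K,T
r,K,T=bl("top",264,320,198,232,205); s,K2,T2=bl("side",278,325,200,250,205)
print(np.round(r,1),np.round(s,1))
P=lambda K,T:K@np.linalg.inv(T)[:3]
for u in r:
  for w in s:
    X=cv2.triangulatePoints(P(K,T),P(K2,T2),np.array(u).reshape(2,1),np.array(w).reshape(2,1)); X=(X[:3]/X[3]).ravel()
    e=np.linalg.norm(proj(X,K,T)-u)+np.linalg.norm(proj(X,K2,T2)-w); print((X*1000).round(1),round(e,2))
E
```

```text
[[277.4 216.9]
 [304.6 215.8]] [[293.7 231.7]
 [304.8 211.5]]
[567.  166.4  86.6] 1.09
[549.5 155.  152.4] 6.25
[592.9 111.8  27.7] 13.16
[572.7 102.9 101. ] 5.61
```

```bash
python3 - <<'E'
from h import *
i,K,T=cap("side")
for p in((.567,.166),(.5705,.1005)):
  for z in(.088,.094): print(p,z,proj(np.array([*p,z]),K,T).round(1))
cv2.imwrite("pics/e2.png",cv2.resize(i[195:260,275:335],None,fx=9,fy=9,interpolation=cv2.INTER_CUBIC)); print(sideb()[1])
E
```

```text
(0.567, 0.166) 0.088 [294.2 231.2]
(0.567, 0.166) 0.094 [294.1 229.4]
(0.5705, 0.1005) 0.088 [308.8 215.7]
(0.5705, 0.1005) 0.094 [308.8 213.9]
[[ 487.  -345.1   89.5  414.3  162. ]
 [ 585.8 -356.8   75.5  387.5  150.7]]
```

View pics/e2.png

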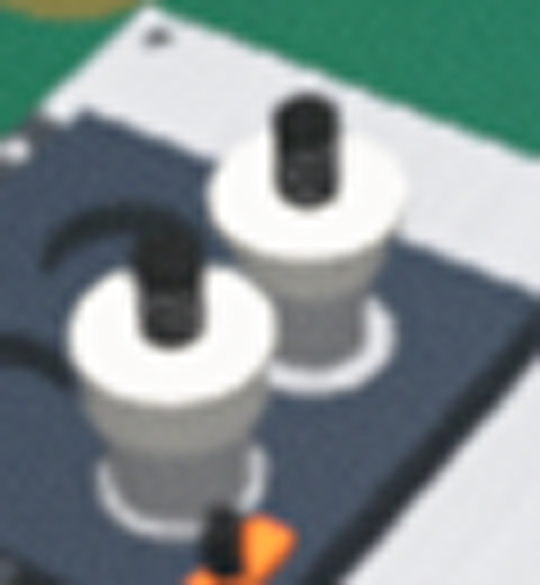

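```bash
python3 -c "
from h import *
st(); print(arm.job_done())"
```

```text
t 23.57 pos [513.5 -66.8 191. ] yawY 3.39 tilt(zx,zy deg) [ 0.35 -0.09] F [0.8 0.2 0.2] w 40.3 j [ 0.62  0.35 -0.74  1.94  0.29  0.96 -0.2 ]
the job is handed in; nothing more can be done
None
```

The job is handed in at about 24 s on the robot's clock, with every step done; no verdict came back.

- **Carrier:** I pushed it home against the long stop, then the short one. The picture after the pushes put it within about 0.5 mm of home by the camera. The fitted angle was about 0.4° off, with up to 3.6 mm spread in the corner points. I did not measure it again after closing the clamp; the later pictures show it still against both stops.
- **Clamp:** I swung the bar by its pin until it met its end stop (about 13 N). The pictures show it lying over the carrier's edge.
- **Caps:** Two tubes were present. The first cap stopped about 8.5 mm high on the right (smaller) tube, so I moved it to the left one, where it went fully down. The second cap I tried fitted the right tube. Both stopped within 0.5 mm of the seated height worked out from the grip.
- **Last checks:** Both flange tops lie close to the expected 88 mm. The automatic two-camera check gave 86.6 mm for the left cap but failed on the right one because of a bad outline. I checked the right cap by eye in a close-up against where its flange should appear, and it agreed within a pixel (about 3 mm).
- **Left over:** The other two caps stand on the mat where they were, and I touched none of the bystander objects. The arm was clear of everything at hand-in.

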